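# Prime the polishing lathe's hand lubricator

## Robot

A 7-joint arm with a two-finger parallel gripper is mounted at the origin on a cart in front of the work surface, level with it; the furniture and walls round the work are solid. World frame = base frame: x ahead of the robot, y to its left, z up, the work surface at z = 0. Lengths are in mm, angles in rad, forces in N, time in s.
With the tool pointing down it reaches from about 400 to 850 mm from the base axis. Payload 6.9 kg.
Tool frame: the origin (TCP) lies midway between the tips of the shut fingers; the grasp point (between the pads) lies manip.grip_depth behind it (manip.grip_depth is the distance from the TCP to the grasp point, in mm); z points along the fingers, x is the direction in which the jaws open and shut, and the axes are right-handed (so a half turn about z gives the same grasp; the last joint's range is limited). The gripper opens to 85 mm and grips with 20 to 120 N. Pads are 22 mm wide; open, the fingers measure 114 mm over their backs; the gripper's body (76 mm by 85 mm) begins 54 mm behind the grasp point. The pads swing forward as they close: fully open they stand 13 mm farther back than shut.
Start: joints at [1.365, 0.507, -0.238, 1.5, 0.126, 1.149, -0.155], TCP at [191.703, -594.862, 231.275] pointing down, gripper open.
Joint ranges: [-3.08, 3.08], [-0.24, 2.05], [-1.43, 1.35], [0, 2.5], [-1.52, 4.66], [0.17, 1.96], [-2.89, 2.89]. Speed limits (rad/s): [2.39, 2.39, 3.14, 3.14, 3.14, 3.14, 3.14].

## Interface

Orientations are given as a unit quaternion [x, y, z, w].
In Python, from bench import manip, viewer gives the robot as it stands.
- The arm moves only by the tool jog_arm, never from a script. Its argument "targets" is a list of rows, each a list of 7 numbers: the turn, a rotation vector about the tool's x, y, z in rad, then the shift along the tool's x, y, z in m, then the opening, from 0 (shut) to 1 (fully open). A call has 1 to 8 rows; each row shifts and turns the commanded pose from where the row before left it, along the tool's axes as they then stand; what a row does not reach is not made up. A row lasts 1/8 s, in which the tool goes at most 62.5 mm and 10.7 degrees, less where a joint would pass 70% of its speed; a pose out of reach is approached as far as the arm can. A call is refused whole if a number of a shift passes 0.0625 or a number of a turn 0.188, either way. A call with a gripper value outside its range is refused whole. The fingers move at their own pace and stop on an object; "newtons" is the grip in N (left out, the last holds). Time passes only in rows, so rows that do not move let the fingers close. It gives the time, the measured TCP pose, the force and the opening at its end, in the units of the state.
- manip.read_state(): the state, without advancing time (a new reading comes with each control period).
- viewer.camera(name): name is "scene" or "side" or "wrist"; returns the picture (400x640x3 uint8, red, green, blue); there is no depth.
- viewer.get_calibration(name): a dict with "fx", "fy", "cx", "cy" (pixels), "distortion" ([k1, k2, p1, p2, k3] as OpenCV has them; the pictures are not rectified), "rvec" (rotation vector, rad) and "tvec" (3), from world to camera coordinates, as OpenCV has them; the wrist camera has in their place "hand_eye" (4x4, takes a point from camera to tool coordinates, whose origin is the TCP and whose axes are the tool frame's). Camera axes: x right, y down, z forward; pixel columns grow to the right and rows downward; lengths in mm; the calibration is good to about 2 mm. A picture is of the moment at which its call begins: read the wrist's pose just before it. get_calibration takes no time and is no camera call.
- manip.sign_off(): hands the job in, once; it reports no verdict.
Trained networks look in the newest picture that a camera, given by its name, has taken for a name from the list of things; names that differ only in an ending like _2 or _b are one class to them, and where a whole thing is asked for, a point or a joint stands for the part that bears it (a point fixed in the world has none). Each returns a list of dicts, best first, with "score" (0 to 1); they miss things now and then, are a little off and sometimes report something else, mostly with a low value. They report only what shows in the picture. A call takes as long as a camera call.
- viewer.boxes_of(query, camera): "point" ([column, row] in pixels, amid what is visible of it).
- viewer.masks_of(query, camera): "mask" (400x640 bool, what is visible of it) and "point" ([column, row] in pixels, amid what is visible of it).
The state is a dict: "clock": time; "qpos": joint angles; "joint_vel": joint speeds; "effort": joint torques, N m; "eef_pos": TCP position; "tcp_rot": TCP orientation; "ft_force": force on the tool from outside, world axes, zero at the start; "moment": the same for the moment, N m; "gripper_width": finger opening in mm.
Only numpy, scipy, OpenCV 4.12 (cv2) and the standard library are available. Lean on these libraries where they do the work, as an engineer would, in place of code of your own. Each camera call takes 0.05 s, during which the arm holds its last target.

## Task

Prime the small hand lubricator on the bench: press its spring plunger down with the fingertips and let it come back up, over and over, until the indicator pin beside it stands fully out of its nut, with the ring on its stem clear. Only press the plunger knob: do not touch the pin, do not lift or push the lubricator about, and leave the things round it where they stand. Finish with the plunger back up and the hand off it.

Things in the scene. Friction and masses are not known exactly. Their poses are not given: they have to be found in the camera images.
- pump: Hand lubricator, 2.6 kg, standing loose: grey housing 66 x 128 mm, top 83 mm above the bench, on a dark base plate 100 x 160 x 12 mm. Origin: centre of the plate's underside; x along the short side, y along the long side, z up; a round sight glass on the front (-x). On top stand the plunger, 33 mm toward -y, and the indicator pin in a hexagonal brass nut (top at 94 mm), 35 mm toward +y.
- plunger_top (a point): Centre of the top of the plunger's black mushroom knob (44 mm across, nearly flat on the middle 20 mm). With the plunger up it is 150 mm above the bench, pressed home 126 mm. It moves with the plunger. Above the back of the bench hang wall cabinets and a light rail: bring the arm in from the robot's side, not in a wide swing.
- plunger (a joint): How far the plunger is pressed down, m: 0 up (rest), 0.024 on its stop. A spring (5 N at the top, 11 N at the bottom, plus drag) lifts it again within 0.4 s of being let go. A full stroke raises the pin about 7.5 mm (the first one 3 to 13 mm), a short stroke less or nothing. A stroke counts only if the plunger came fully up before it. With the pin fully out, strokes run idle.
- pin_rise (a joint): How far the indicator pin has come out, m: 0 down (head on the nut); pumped fully out it stands at 0.035 to 0.038 (above 0.0335 counts). It starts between 0 and 0.014, and friction holds it between strokes (it may sink a millimetre or two as the plunger comes up, not when fully out). Three to six full strokes are needed; the last but one leaves it near 0.029.
- pin: Indicator pin, not to be touched: steel stem 8 mm thick with a round head 14 mm across and 8 mm high, upright in the hexagonal nut, 68 mm from the plunger's axis. A ring 12 mm across on the stem clears the nut only when the pin is fully out. Origin: on its axis under the head (94 mm above the bench when down), z up. The head's top is 102 mm above the bench when down, about 139 mm fully out.
- grease_tin: Bystander: flat round tin, 68 mm across, 25 mm high, in front of the lubricator. Origin: centre of its underside.
- small_bottle: Bystander: small bottle 34 mm across, 75 mm high, close behind the lubricator. Origin: centre of its underside.
- jaw_cast: Bystander: off-white plaster cast of a jaw, 50 x 62 x 31 mm, beside the lubricator at the pin's end. Origin: centre of its underside.
- nail_brush: Bystander: wooden nail brush 35 x 90 x 28 mm, to the right. Origin: centre of its underside.
- tape_roll: Bystander: roll of tape lying flat, 69 mm across, 19 mm high, at the front left. Origin: centre of its underside.

How it is judged (in metres and radians):
On the way, in this order (a step that is already met when the one before it is completed fails the run):
1. the plunger is pressed while the pin is not yet fully out (value of joint plunger above 0.012 m and value of joint pin_rise below 0.03 m), for 0.02 s.
2. the pin has been pumped fully out (value of joint pin_rise above 0.0335 m), for 0.1 s.
At the end, for the whole second after the job is handed in: The indicator pin is fully out (more than 33.5 mm), the plunger is back up (within 3 mm of its rest), the lubricator stands upright, at rest and within 15 mm of where it stood, and each thing round it is within 20 mm of where it stood (value of joint pin_rise above 0.0335 m and value of joint plunger below 0.003 m and distance of pump from where it was at the start of the episode below 0.015 m and angle between pump's own z axis and vertical below 0.05 rad and linear speed of pump below 0.01 m/s and distance of each of grease_tin, small_bottle, jaw_cast, nail_brush, tape_roll from where it was at the start of the episode below 0.02 m); the robot touches nothing.
It fails at once if the indicator pin is touched by the robot (over 0.5 N) (contact force between pin and the fingers above 0.5 N or contact force between pin and the arm above 0.5 N).
It fails at once if the lubricator is lifted by more than 8 mm, tipped, or pushed more than 25 mm (height (world z) of pump above 0.008 m or angle between pump's own z axis and vertical above 0.12 rad or distance of pump from where it was at the start of the episode above 0.025 m).
It fails at once if the tin, bottle, cast, brush or tape is moved or lifted by more than 20 mm (distance of any of grease_tin, small_bottle, jaw_cast, nail_brush, tape_roll from where it was at the start of the episode above 0.02 m).
It also fails if it takes over 45 s, if anything falls off the work surface, if the arm or the gripper's body presses on something with over 40 N, if the wrist force passes 120 N, or if a joint passes its speed limit or range.

## Working session

There is one attempt and no reset: what is moved stays moved. The work goes in short steps, Python scripts to look and compute and a tool call to move; the robot and the scene stay as the last step left them, time stands still between calls to the robot, and variables do not carry over. Pictures are saved under pics/ and viewed, and the job is handed in when it is done.

Besides the shell and the picture viewer there is one more tool, called after "Emit:" as a command line: name --pt "numbers of a row" for each row, then --argument value for the rest. jog_arm: Moves the arm, as the interface text tells. Its arguments: {"type":"object","properties":{"targets":{"type":"array","items":{"type":"array","items":{"type":"number"}}},"newtons":{"type":"number"}},"required":["targets"]}

```bash
ls; mkdir -p pics; cat > h.py <<'E'
import numpy as np, cv2
from scipy.spatial.transform import Rotation as R
from bench import manip, viewer
def snap(n,f):
    im=viewer.camera(n); cv2.imwrite('pics/'+f,im[:,:,::-1]); return im
def ray(n,px,st=None):
    c=viewer.get_calibration(n)
    K=np.array([[c['fx'],0,c['cx']],[0,c['fy'],c['cy']],[0,0,1.]])
    u=cv2.undistortPoints(np.array([[px]],float),K,np.array(c['distortion'],float)).ravel()
    d=np.array([u[0],u[1],1.])
    if 'rvec' in c:
        M=cv2.Rodrigues(np.array(c['rvec'],float))[0]; t=np.array(c['tvec'],float).ravel()
        return -M.T@t, M.T@d
    H=np.array(c['hand_eye']); q=R.from_quat(st['tcp_rot']).as_matrix(); p=np.array(st['eef_pos'])
    return p+q@H[:3,3], q@(H[:3,:3]@d)
def atz(n,px,z,st=None):
    o,d=ray(n,px,st); return o+d*(z-o[2])/d[2]
def proj(n,P):
    c=viewer.get_calibration(n)
    K=np.array([[c['fx'],0,c['cx']],[0,c['fy'],c['cy']],[0,0,1.]])
    return cv2.projectPoints(np.array(P,float).reshape(-1,1,3),np.array(c['rvec'],float),np.array(c['tvec'],float),K,np.array(c['distortion'],float))[0].reshape(-1,2)
def tri(rs):
    A=0;b=0
    for o,d in rs:
        d=d/np.linalg.norm(d);M=np.eye(3)-np.outer(d,d);A=A+M;b=b+M@o
    return np.linalg.solve(A,b)
E
python3 - <<'E'
from h import *
s=manip.read_state(); print(s, manip.grip_depth)
for n in ['scene','side']:
    snap(n,n+'0.png')
    for q in ['pump','plunger_top','pin','grease_tin','small_bottle','jaw_cast','nail_brush','tape_roll']:
        r=viewer.boxes_of(q,n)
        print(n,q,[(np.round(x['point']),round(x['score'],2), np.round(atz(n,x['point'],150 if q=='plunger_top' else 100 if q=='pin' else 15))) for x in r[:2]])
E
```

```text
pics
{'clock': 0.0, 'qpos': array([ 1.36450274,  0.50833203, -0.23750106,  1.50115697,  0.12569504,
        1.14886822, -0.15480946]), 'joint_vel': array([-0.0008755 , -0.00023056, -0.00043986,  0.00072602, -0.00078692,
        0.00030215, -0.00112454]), 'effort': array([-6.18451741e-04, -6.20607877e+01, -2.18723372e+00, -2.49663877e+01,
        1.26477864e-02,  1.18258788e-02,  3.84690850e-05]), 'eef_pos': array([ 191.49012864, -594.41242889,  230.42411035]), 'tcp_rot': array([ 8.08317271e-01, -5.88746465e-01, -7.29564051e-04, -5.07311148e-04]), 'ft_force': array([-0.71620179, -0.47668954, -0.11310286]), 'moment': array([-0.02940287,  0.05974955,  0.00711898]), 'gripper_width': 85.45946350933367} 18.700000000000003
scene pump [(array([276., 192.]), 0.43, array([517., 214.,  15.]))]
scene plunger_top []
scene pin []
scene grease_tin []
scene small_bottle [(array([209., 211.]), 0.25, array([362., 372.,  15.]))]
scene jaw_cast [(array([252., 213.]), 0.56, array([392., 240.,  15.]))]
scene nail_brush [(array([421., 247.]), 0.91, array([ 400., -276.,   15.]))]
scene tape_roll [(array([213., 209.]), 0.63, array([373., 365.,  15.]))]
side pump [(array([317., 202.]), 0.87, array([484., 148.,  15.]))]
side plunger_top [(array([319., 178.]), 0.53, array([479.,  92., 150.])), (array([318., 202.]), 0.45, array([459.,   7., 150.]))]
side pin []
side grease_tin [(array([286., 218.]), 0.87, array([392., 104.,  15.]))]
side small_bottle [(array([332., 184.]), 0.49, array([541., 213.,  15.]))]
side jaw_cast [(array([282., 186.]), 0.61, array([401., 236.,  15.]))]
side nail_brush [(array([309., 339.]), 0.76, array([ 381., -263.,   15.]))]
side tape_roll [(array([267., 164.]), 0.57, array([372., 345.,  15.]))]
```

View pics/scene0.png

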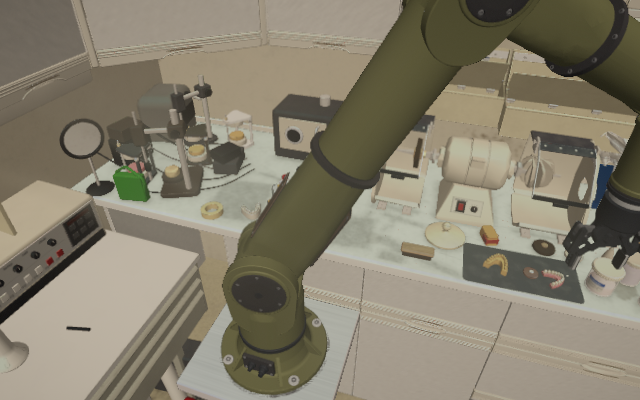

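View pics/side0.png

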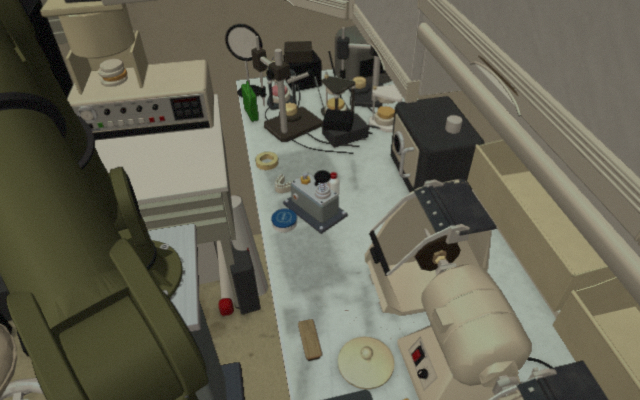

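```bash
python3 - <<'E'
import cv2
a=cv2.imread('pics/scene0.png')[120:270,180:380];b=cv2.imread('pics/side0.png')[110:260,220:420]
cv2.imwrite('pics/c0.png',cv2.resize(a,(800,600),interpolation=cv2.INTER_CUBIC))
cv2.imwrite('pics/c1.png',cv2.resize(b,(800,600),interpolation=cv2.INTER_CUBIC))
E
```

```text
(no output)
```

View pics/c0.png

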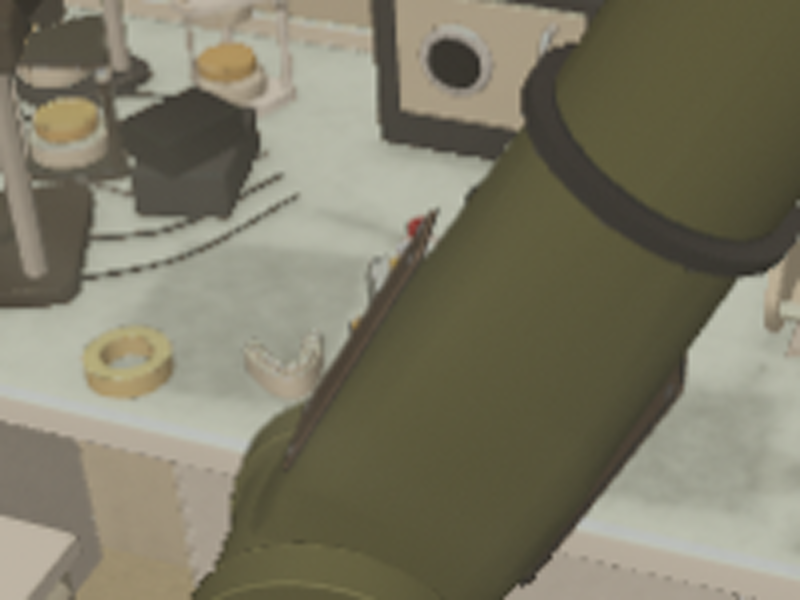

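View pics/c1.png

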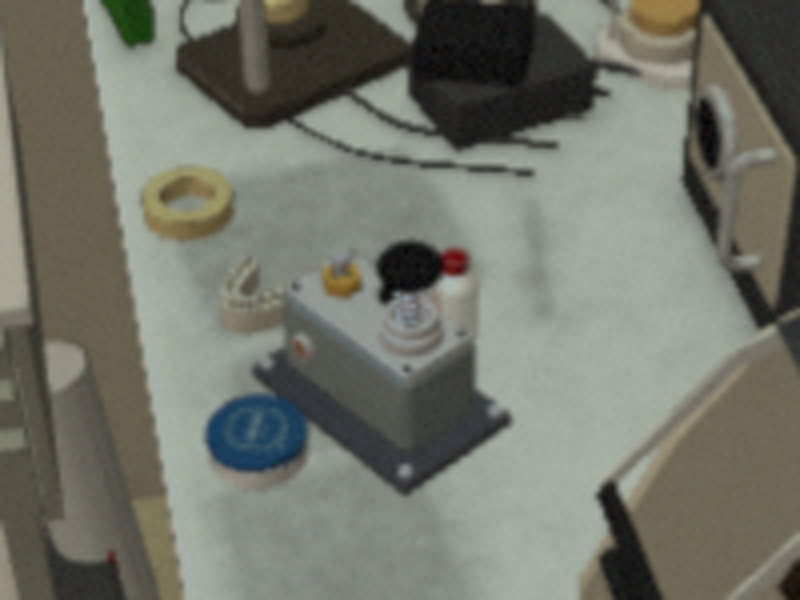

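The scene camera's view of the pump is blocked by the arm. In the side view the knob is near px (322,176), the pin head near (306,174), and the tin, jaw cast and bottle sit around the pump.

```bash
python3 - <<'E'
from h import *
f=lambda u,v:(220+u/4,110+v/4)
print('knob',atz('side',f(409,263),149))
print('pin',atz('side',f(345,256),102), 'nut',atz('side',f(341,278),92))
for n,p in dict(front=(405,472),left=(265,368),right=(497,410)).items(): print(n,atz('side',f(*p),12))
for n,p in dict(a=(295,285),b=(407,370),c=(461,333)).items(): print('top',n,atz('side',f(*p),83))
c=viewer.get_calibration('wrist'); print(c)
for n in('scene','side'):print(n,ray(n,(320,200)))
E
```

```text
knob [489.36822137  98.16437493 149.        ]
pin [460.92183259 169.52231683 102.        ] nut [455.99581373 159.67088815  92.        ]
front [475.06922442  51.88228118  12.        ]
left [401.76039881 170.32194756  12.        ]
right [547.55913558  94.46578808  12.        ]
top a [426.41604283 169.95525635  83.        ]
top b [481.713201    72.39424247  83.        ]
top c [523.17502946  98.76029237  83.        ]
{'fx': 328.28410121092645, 'fy': 328.28410121092645, 'cx': 323.8474163482232, 'cy': 199.3840181463559, 'distortion': array([-0.0233496,  0.       ,  0.       ,  0.       ,  0.       ]), 'hand_eye': array([[ 9.99999397e-01, -4.57830819e-04,  9.98443297e-04,
         5.57310751e-01],
       [ 1.03503911e-04,  9.44224068e-01,  3.29303658e-01,
        -8.47021718e+01],
       [-1.09351956e-03, -3.29303356e-01,  9.44223546e-01,
        -1.44092534e+02],
       [ 0.00000000e+00,  0.00000000e+00,  0.00000000e+00,
         1.00000000e+00]])}
scene (array([-491.06404318, -260.49864792,  809.93228899]), array([ 0.76394965,  0.24225331, -0.5989301 ]))
side (array([ 303.62432412, -799.99578965,  919.5779295 ]), array([ 0.14301063,  0.71829212, -0.68091921]))
```

Emit:
jog_arm --pt "0 0 0 -0.05 0 -0.03 0" --pt "0 0 0 -0.05 0 -0.03 0" --pt "0 0 -0.11 -0.003 -0.055 0 0" --pt "0 0 -0.11 -0.003 -0.055 0 0" --pt "0 0 -0.11 -0.003 -0.055 0 0" --pt "0 0 -0.11 -0.003 -0.055 0 0" --pt "0 0 -0.11 -0.003 -0.055 0 0" --pt "0 0 0 0 0 0 0"

```text
clock: 1.9
eef_pos: [391.2, -345.0, 291.8]
tcp_rot: [0.939, -0.343, 0.001, -0.001]
ft_force: [0.1, -0.3, 0.8]
gripper_width: -0.0
```

```bash
cat > plan.py <<'E'
from h import *
def plan(tgt,yaw,n):
    s=manip.read_state(); p=np.array(s['eef_pos']); q=R.from_quat(s['tcp_rot'])
    x=q.apply([1,0,0]); y0=np.arctan2(x[1],x[0]); d=np.radians(yaw)-y0
    for i in range(n):
        a=y0+d*i/n; M=R.from_euler('z',a)*R.from_euler('x',np.pi)
        print(np.round(-d/n,3), np.round(M.inv().apply((np.array(tgt)-p)/n)/1000,4))
    print(np.degrees(y0),'residual tilt',np.degrees(q.apply([0,0,1])[:2]))
E
python3 -c "
from plan import *
plan([470,75,290],25,8)"
```

```text
-0.142 [-0.0263 -0.0465  0.0002]
-0.142 [-0.0194 -0.0498  0.0002]
-0.142 [-0.0122 -0.052   0.0002]
-0.142 [-0.0047 -0.0532  0.0002]
-0.142 [ 0.0029 -0.0533  0.0002]
-0.142 [ 0.0104 -0.0524  0.0002]
-0.142 [ 0.0177 -0.0504  0.0002]
-0.142 [ 0.0247 -0.0474  0.0002]
-40.08132522171186 residual tilt [0.12927124 0.07204524]
```

Emit:
jog_arm --pt "0 0 -0.142 -0.026 -0.046 0 0" --pt "0 0 -0.142 -0.019 -0.05 0 0" --pt "0 0 -0.142 -0.012 -0.052 0 0" --pt "0 0 -0.142 -0.005 -0.053 0 0" --pt "0 0 -0.142 0.003 -0.053 0 0" --pt "0 0 -0.142 0.01 -0.052 0 0" --pt "0 0 -0.142 0.018 -0.05 0 0" --pt "0 0 -0.142 0.025 -0.047 0 0"

```text
clock: 2.9
eef_pos: [471.5, 68.3, 291.5]
tcp_rot: [0.977, 0.213, 0.0, 0.001]
ft_force: [0.9, -0.2, -0.4]
gripper_width: -0.2
```

```bash
python3 - <<'E'
from h import *
s=manip.read_state(); print(s['eef_pos'],s['tcp_rot'],s['qpos'])
s=manip.read_state()
snap('wrist','w1.png'); 
for q,z in [('plunger_top',150),('pin',100),('pump',50)]:
    print(q,[(x['point'],x['score'],atz('wrist',x['point'],z,s)) for x in viewer.boxes_of(q,'wrist')[:2]])
snap('scene','s1.png')
E
```

```text
[471.49721411  68.28269361 291.50687515] [9.77097839e-01 2.12789686e-01 3.03782282e-04 5.19106481e-04] [ 0.46801867  0.30240622 -0.88954041  1.76488366  0.2527105   1.19347494
 -0.06460206]
plunger_top [([358.4, 153.6], 0.64, array([487.4364133 , 105.42247615, 150.        ]))]
pin [([351.1, 72.8], 0.56, array([455.1233926 , 165.66365734, 100.        ]))]
pump [([351.8, 104.6], 0.78, array([473.49505174, 138.7144476 ,  50.        ]))]
```

View pics/w1.png

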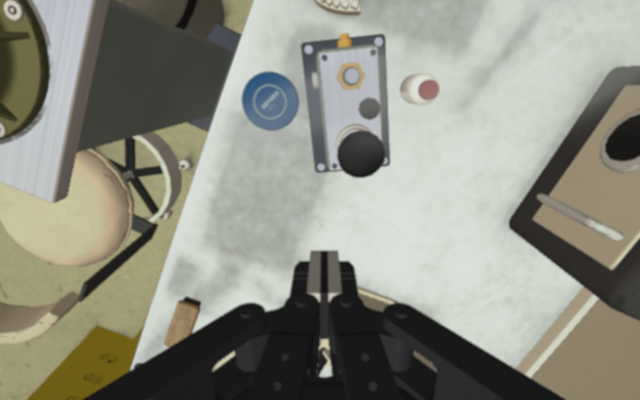

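View pics/s1.png

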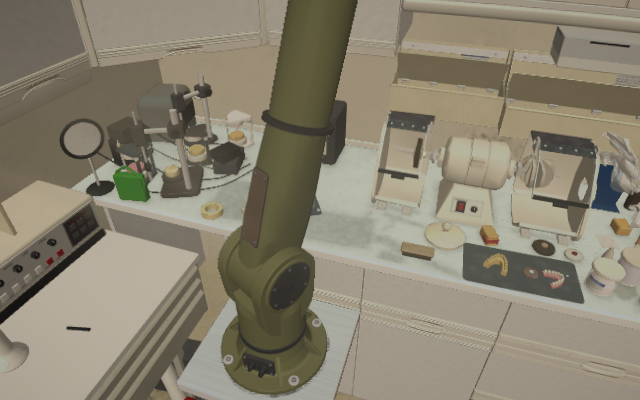

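The wrist view shows the knob at about (361,154), the pin in its nut at (351,75), the tin at (270,100) and the bottle at (420,90).

```bash
python3 - <<'E'
from h import *
s=manip.read_state()
k=atz('wrist',(361,154),146,s);p=atz('wrist',(351,75),98,s)
print(k,p,p-k,np.linalg.norm((p-k)[:2]))
print(tri([ray('wrist',(361,154),s),ray('side',(322.3,176))]))
print(tri([ray('wrist',(351,75),s),ray('side',(305.5,177.5))]))
im=viewer.camera('side'); cv2.imwrite('pics/c2.png',cv2.resize(im[110:260,220:420,::-1],(800,600),interpolation=cv2.INTER_CUBIC))
E
```

```text
[489.88290462 103.79974585 146.        ] [455.72355777 162.29290385  98.        ] [-34.15934684  58.493158   -48.        ] 67.73706894922088
[490.45606695 103.46219544 143.59748456]
[456.56133139 162.28857737  96.55277544]
```

View pics/c2.png

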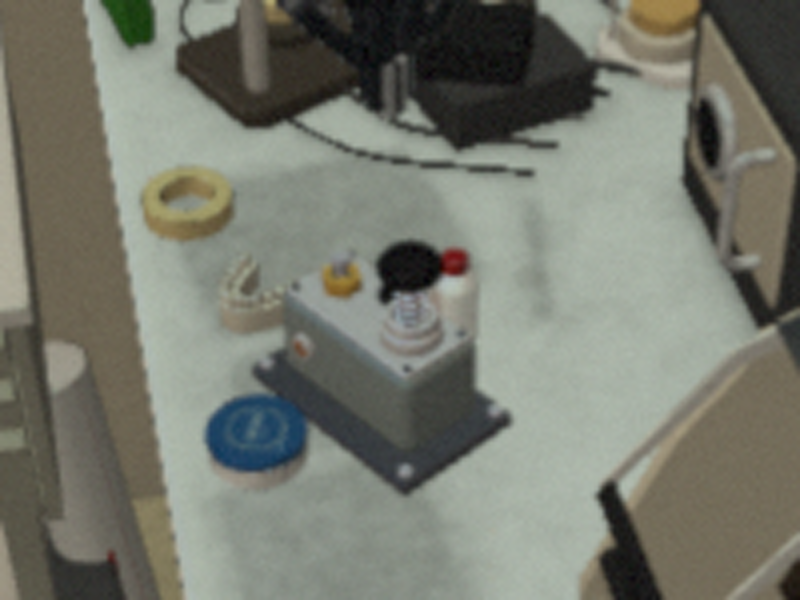

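```bash
python3 -c "
from plan import *
plan([490,103.3,190],30,3)"
```

```text
-0.033 [ 0.0108 -0.0087  0.0337]
-0.033 [ 0.0111 -0.0084  0.0337]
-0.033 [ 0.0114 -0.008   0.0337]
24.267525522100886 residual tilt [-0.03029121 -0.06346634]
```

Emit:
jog_arm --pt "0 0 -0.033 0.011 -0.008 0.033 0" --pt "0 0 -0.033 0.011 -0.008 0.033 0" --pt "0 0 -0.033 0.011 -0.008 0.033 0" --pt "0 0 0 0 0 0 0"

```text
clock: 3.7
eef_pos: [489.1, 102.4, 190.5]
tcp_rot: [0.966, 0.259, -0.002, -0.0]
ft_force: [-0.6, -0.4, 1.4]
gripper_width: -0.1
```

```bash
python3 - <<'E'
from h import *
s=manip.read_state(); print(s['eef_pos'],s['joint_vel'].round(3))
snap('wrist','w2.png'); 
for q,z in [('plunger_top',148),('pin',100)]:
    print(q,[(x['point'],x['score'],atz('wrist',x['point'],z,s)) for x in viewer.boxes_of(q,'wrist')[:2]])
for m in viewer.masks_of('plunger_top','wrist')[:1]:
    ys,xs=np.nonzero(m['mask']); print(xs.min(),xs.max(),ys.min(),ys.max())
im=viewer.camera('side'); cv2.imwrite('pics/c3.png',cv2.resize(im[110:260,220:420,::-1],(800,600),interpolation=cv2.INTER_CUBIC))
E
```

```text
[489.05551679 102.3812811  190.48708977] [ 0.02  -0.047 -0.018 -0.046 -0.027  0.039  0.019]
plunger_top [([111.2, 367.2], 0.73, array([407.63102746, -76.67116962, 148.        ])), ([328.3, 219.1], 0.72, array([487.7162437 , 109.01544894, 148.        ]))]
pin [([327.4, 106.3], 0.54, array([455.12774746, 164.29888159, 100.        ]))]
295 362 187 252
```

View pics/w2.png

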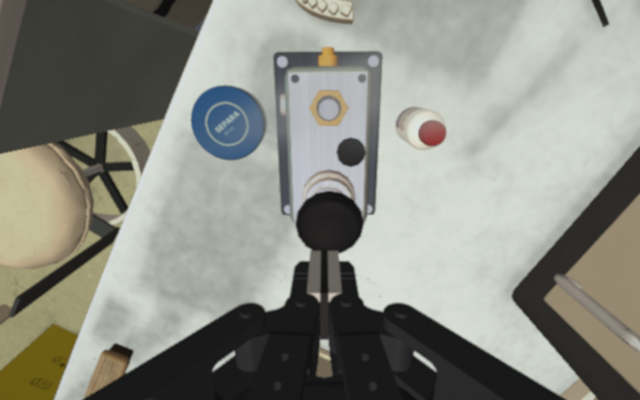

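View pics/c3.png

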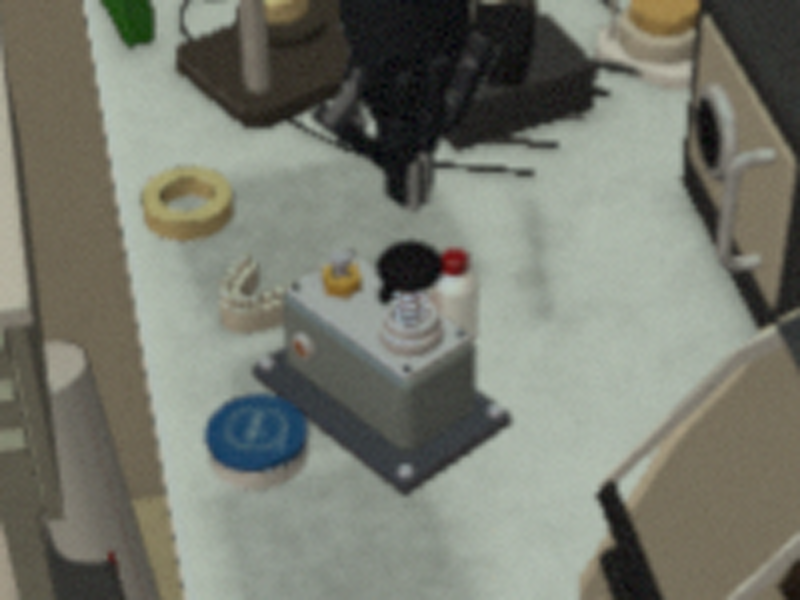

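```bash
python3 - <<'E'
from h import *
s=manip.read_state(); print(s['eef_pos'])
for z in (142,145,148): print(atz('wrist',(329.5,221.5),z,s),atz('wrist',(296,221.5),z,s)-atz('wrist',(362,221.5),z,s))
print(atz('wrist',(329,107),97,s))
E
```

```text
[490.58496544 103.29635263 193.57061986]
[493.05012173 105.67500141 142.        ] [-36.94821013 -21.33796619   0.        ]
[492.36100742 106.75594718 145.        ] [-36.38139105 -21.01062242   0.        ]
[491.6718931  107.83689295 148.        ] [-35.81457197 -20.68327865   0.        ]
[458.68781542 165.15749106  97.        ]
```

Emit:
jog_arm --pt "0 0 0 0 -0.003 0.015 0" --pt "0 0 0 0 0 0.015 0" --pt "0 0 0 0 0 0 0"

```text
clock: 4.32
eef_pos: [487.5, 106.3, 160.8]
tcp_rot: [0.966, 0.26, -0.001, -0.0]
ft_force: [0.1, -0.3, -0.0]
gripper_width: -0.0
```

```bash
python3 - <<'E'
from h import *
s=manip.read_state(); print(s['eef_pos'],s['ft_force'])
snap('wrist','w3.png'); 
im=viewer.camera('side'); cv2.imwrite('pics/c4.png',cv2.resize(im[110:260,220:420,::-1],(800,600),interpolation=cv2.INTER_CUBIC))
E
```

```text
[487.50787061 106.25329601 160.81037612] [ 0.10354839 -0.30063695 -0.00704032]
```

View pics/w3.png

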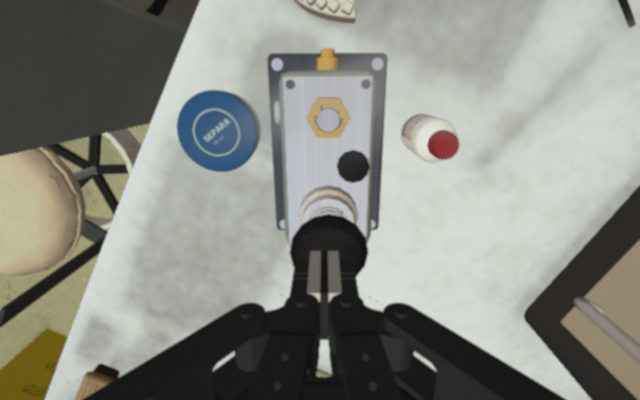

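View pics/c4.png

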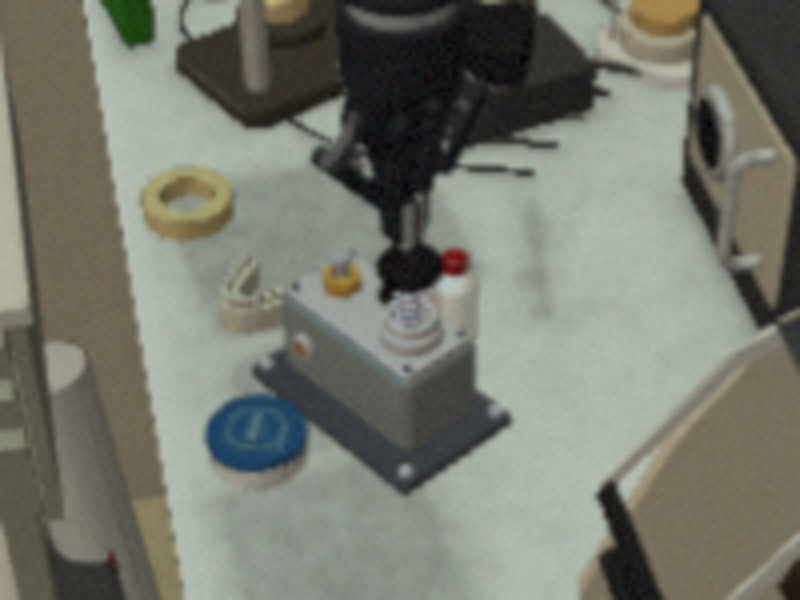

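```bash
python3 - <<'E'
from h import *
im=cv2.imread('pics/w3.png'); cv2.imwrite('pics/w3c.png',cv2.resize(im[200:320,250:410],(800,600),interpolation=cv2.INTER_CUBIC))
s={'eef_pos':[487.5,106.25,160.8],'tcp_rot':manip.read_state()['tcp_rot']}
for z in (142,145,148): print(atz('wrist',(329.5,253),z,s))
c=viewer.get_calibration('wrist');H=np.linalg.inv(c['hand_eye'])
P=H[:3,:3]@np.array([[0,-11,0],[0,0,0],[0,11,0.]]).T+H[:3,3:]
print((P[0]/P[2]*c['fx']+c['cx'],P[1]/P[2]*c['fy']+c['cy']))
print(atz('wrist',(328,119),94,s))
E
```

```text
[492.00467135 104.01436741 142.        ]
[491.14428532 105.39381974 145.        ]
[490.28389929 106.77327208 148.        ]
(array([324.53215311, 324.51937428, 324.50714763]), array([243.87746021, 263.72356108, 282.71209958]))
[457.09585323 162.80798489  94.        ]
```

View pics/w3c.png

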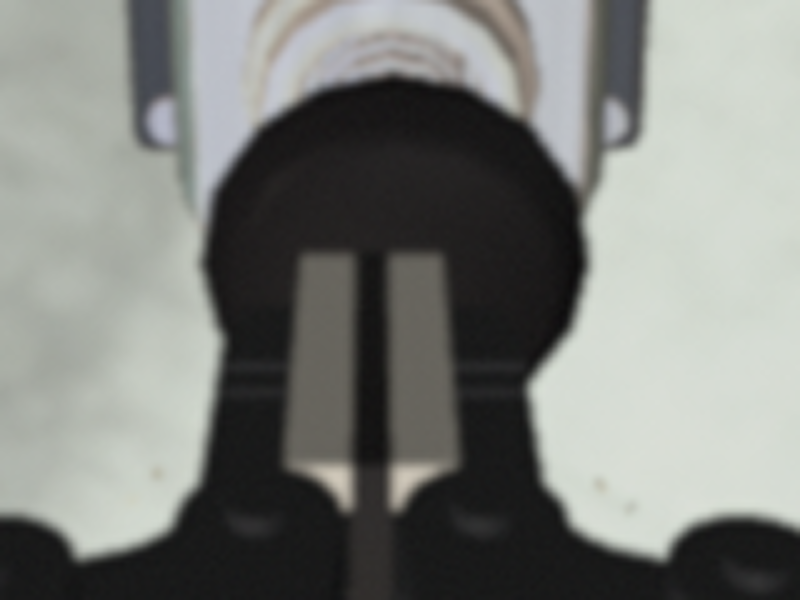

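Emit:
jog_arm --pt "0 0 0 0.003 0.001 0.008 0" --pt "0 0 0 0 0 0.012 0" --pt "0 0 0 0 0 0.012 0" --pt "0 0 0 0 0 0 0"

```text
clock: 4.92
eef_pos: [492.9, 107.8, 130.5]
tcp_rot: [0.966, 0.26, 0.001, 0.0]
ft_force: [0.7, -1.3, 11.3]
gripper_width: 0.3
```

```bash
python3 - <<'E'
from h import *
s=manip.read_state(); print(s['eef_pos'],s['ft_force'])
im=viewer.camera('side'); cv2.imwrite('pics/c5.png',cv2.resize(im[110:260,220:420,::-1],(800,600),interpolation=cv2.INTER_CUBIC))
s=manip.read_state(); print(s['eef_pos'],s['ft_force'])
E
```

```text
[492.86278773 107.79068304 130.51489534] [ 0.74124937 -1.32602812 11.31955271]
[492.8265719  107.72345359 130.76836619] [-4.26289927e-03 -1.08587681e+00  1.11303208e+01]
```

View pics/c5.png

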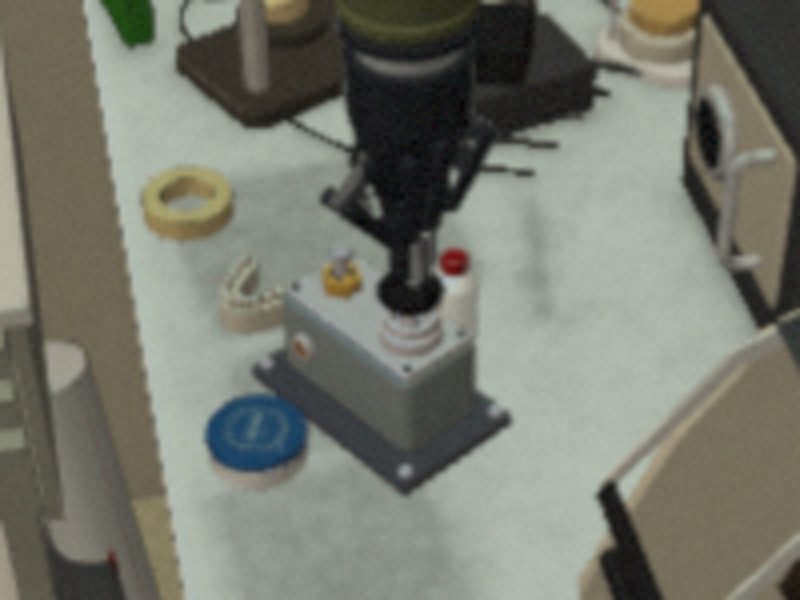

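The knob is nearly home, at z≈130.6 with 11 N on it. I'll press on to the stop.

Emit:
jog_arm --pt "0 0 0 0 0 0.004 0" --pt "0 0 0 0 0 0.004 0" --pt "0 0 0 0 0 0 0"

```text
clock: 5.35
eef_pos: [493.3, 108.0, 125.8]
tcp_rot: [0.966, 0.26, 0.003, 0.001]
ft_force: [-7.9, -6.6, 41.9]
gripper_width: -0.3
```

Emit:
jog_arm --pt "0 0 0 0 0 -0.018 0" --pt "0 0 0 -0.002 0 -0.018 0" --pt "0 0 0 0 0 0 0" --pt "0 0 0 0 0 0 0" --pt "0 0 0 0 0 0 0"

```text
clock: 5.98
eef_pos: [489.4, 106.1, 157.5]
tcp_rot: [0.966, 0.26, -0.001, -0.0]
ft_force: [0.3, 0.4, -0.2]
gripper_width: -0.2
```

```bash
python3 - <<'E'
from h import *
s=manip.read_state(); print(s['eef_pos'],s['ft_force'])
im=snap('wrist','w4.png')
cv2.imwrite('pics/w4c.png',cv2.resize(im[80:320,220:440,::-1],(660,720))[:600])
im=viewer.camera('side'); cv2.imwrite('pics/c6.png',cv2.resize(im[110:260,220:420,::-1],(800,600),interpolation=cv2.INTER_CUBIC))
E
```

```text
[489.36565428 106.06707148 157.46644461] [ 0.32953853  0.42044923 -0.18406423]
```

View pics/w4c.png

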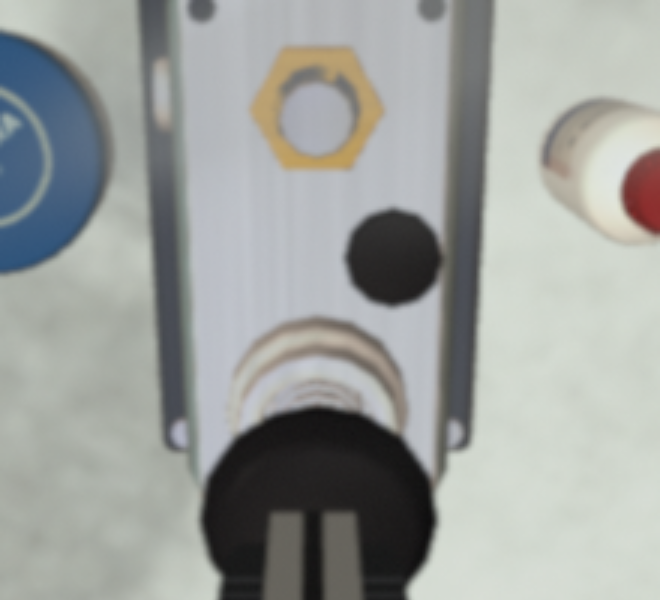

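View pics/c6.png

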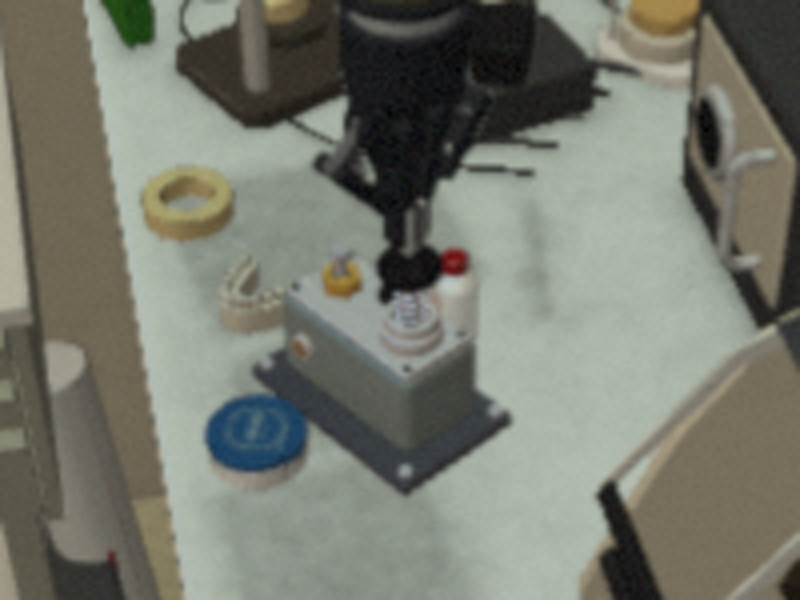

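Emit:
jog_arm --pt "0 0 0 0 0 0.012 0" --pt "0 0 0 0 0 0.012 0" --pt "0 0 0 0 0 0.011 0" --pt "0 0 0 0 0 0 0" --pt "0 0 0 0 0 0 0"

```text
clock: 6.7
eef_pos: [490.8, 106.9, 125.8]
tcp_rot: [0.966, 0.26, 0.002, 0.001]
ft_force: [-8.2, -3.6, 37.7]
gripper_width: -0.1
```

Emit:
jog_arm --pt "0 0 0 0 0 -0.018 0" --pt "0 0 0 0 0 -0.017 0" --pt "0 0 0 0 0 0 0" --pt "0 0 0 0 0 0 0" --pt "0 0 0 0 0 0 0"

```text
clock: 7.32
eef_pos: [489.3, 106.0, 157.4]
tcp_rot: [0.966, 0.26, -0.001, -0.0]
ft_force: [0.5, 0.4, 0.5]
gripper_width: 0.0
```

```bash
cat > look.py <<'E'
from h import *
import sys
n=sys.argv[1]
s=manip.read_state(); print(s['eef_pos'],s['ft_force'])
im=snap('wrist','w%s.png'%n)
a=cv2.resize(im[80:280,240:440,::-1],(400,400),interpolation=cv2.INTER_CUBIC)
im=viewer.camera('side'); b=cv2.resize(im[155:205,285:335,::-1],(400,400),interpolation=cv2.INTER_CUBIC)
cv2.imwrite('pics/m%s.png'%n,np.hstack([a,b]))
E
python3 look.py 5
```

```text
[489.34977804 106.04258434 157.43738067] [0.48220309 0.36130391 0.49063487]
```

View pics/m5.png

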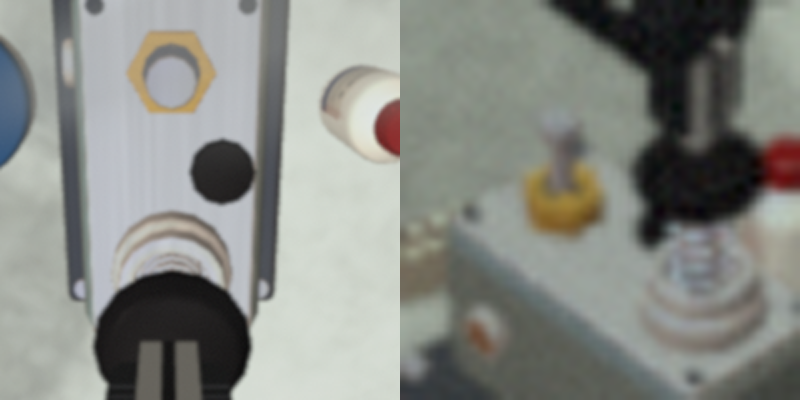

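The pin is rising and the pump hasn't moved. Next stroke.

Emit:
jog_arm --pt "0 0 0 0 0 0.012 0" --pt "0 0 0 0 0 0.012 0" --pt "0 0 0 0 0 0.011 0" --pt "0 0 0 0 0 0 0" --pt "0 0 0 0 0 0 0"

```text
clock: 8.05
eef_pos: [490.8, 106.9, 125.8]
tcp_rot: [0.966, 0.26, 0.002, 0.001]
ft_force: [-7.5, -3.4, 37.1]
gripper_width: 0.3
```

Emit:
jog_arm --pt "0 0 0 0 0 -0.018 0" --pt "0 0 0 0 0 -0.017 0" --pt "0 0 0 0 0 0 0" --pt "0 0 0 0 0 0 0" --pt "0 0 0 0 0 0 0"

```text
clock: 8.68
eef_pos: [489.4, 106.0, 157.4]
tcp_rot: [0.966, 0.26, -0.001, -0.0]
ft_force: [-0.4, -0.0, -0.4]
gripper_width: -0.3
```

```bash
python3 look.py 6
```

```text
[489.364861   106.01745896 157.43422165] [-0.41875783 -0.03404358 -0.42624982]
```

View pics/m6.png

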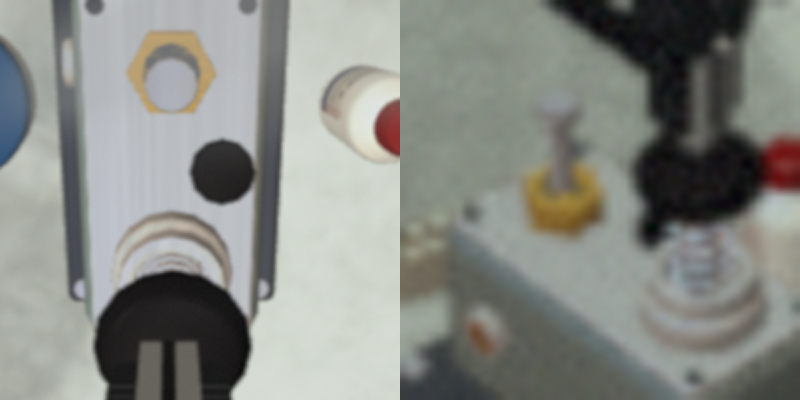

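```bash
python3 - <<'E'
from h import *
for h in (102,112,122,127,131,135,139):
    p=proj('side',[[457,163,h]])[0]; print(h,400+(p[0]-285)*8,(p[1]-155)*8)
E
```

```text
102 562.036912121207 166.07988702147418
112 560.9596680957152 142.713506676311
122 559.871296813717 119.09572993287179
127 559.3228881552795 107.1913740425789
131 558.8821156000977 97.6216234711992
135 558.4395132951454 88.01047630929088
139 557.9950706269888 78.35768005058708
```

Emit:
jog_arm --pt "0 0 0 0 0 0.012 0" --pt "0 0 0 0 0 0.012 0" --pt "0 0 0 0 0 0.011 0" --pt "0 0 0 0 0 0 0" --pt "0 0 0 0 0 0 0"

```text
clock: 9.4
eef_pos: [490.8, 106.8, 125.8]
tcp_rot: [0.966, 0.26, 0.002, 0.001]
ft_force: [-7.6, -4.1, 38.2]
gripper_width: -0.1
```

Emit:
jog_arm --pt "0 0 0 0 0 -0.018 0" --pt "0 0 0 0 0 -0.017 0" --pt "0 0 0 0 0 0 0" --pt "0 0 0 0 0 0 0" --pt "0 0 0 0 0 0 0"

```text
clock: 10.02
eef_pos: [489.4, 106.0, 157.4]
tcp_rot: [0.966, 0.26, -0.001, -0.0]
ft_force: [-0.2, -0.2, -0.3]
gripper_width: 0.1
```

```bash
python3 look.py 7
```

```text
[489.3535442  106.02732708 157.44417661] [-0.20131806 -0.16421099 -0.27059554]
```

View pics/m7.png

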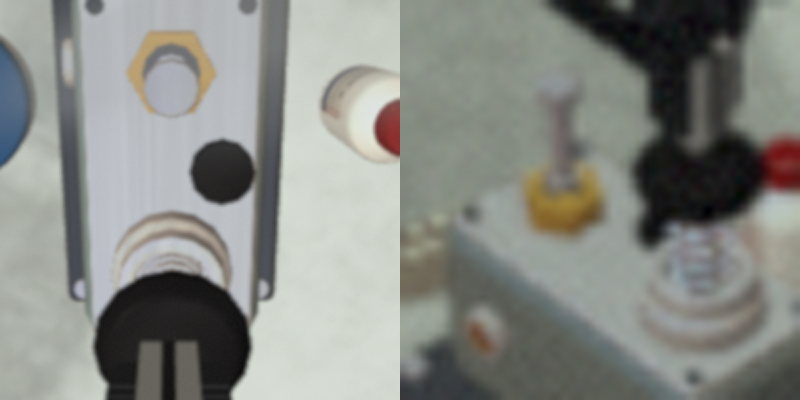

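The head has reached about 30 mm or more. Extra strokes run idle and do no harm, so I'll keep going and compare.

Emit:
jog_arm --pt "0 0 0 0 0 0.012 0" --pt "0 0 0 0 0 0.012 0" --pt "0 0 0 0 0 0.011 0" --pt "0 0 0 0 0 0 0" --pt "0 0 0 0 0 0 0"

```text
clock: 10.75
eef_pos: [490.8, 106.8, 125.9]
tcp_rot: [0.966, 0.26, 0.002, 0.001]
ft_force: [-8.2, -3.6, 36.0]
gripper_width: 0.2
```

Emit:
jog_arm --pt "0 0 0 0 0 -0.018 0" --pt "0 0 0 0 0 -0.017 0" --pt "0 0 0 0 0 0 0" --pt "0 0 0 0 0 0 0" --pt "0 0 0 0 0 0 0"

```text
clock: 11.38
eef_pos: [489.4, 106.0, 157.4]
tcp_rot: [0.966, 0.26, -0.001, -0.0]
ft_force: [0.9, -0.0, -0.5]
gripper_width: -0.0
```

```bash
python3 look.py 8
```

```text
[489.36586788 106.03704401 157.44456734] [ 0.90675698 -0.0399957  -0.46461549]
```

View pics/m8.png

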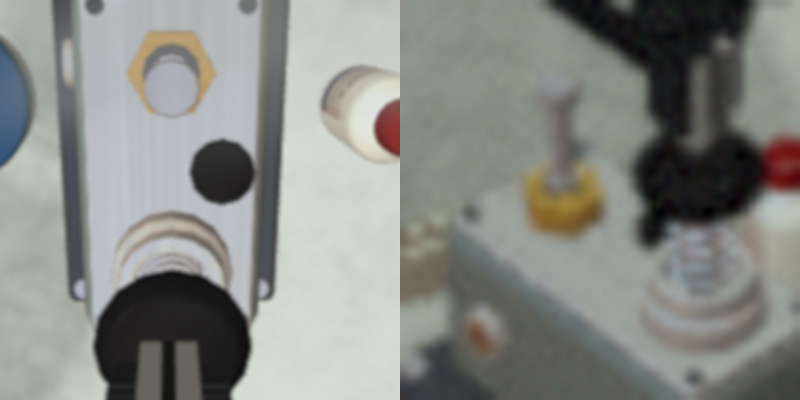

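```bash
python3 - <<'E'
from h import *
s=manip.read_state()
# wrist head centre crop (172,88)/2
w=(240+172/2,80+89/2); 
print(tri([ray('wrist',w,s),ray('side',(285+157/8,155+85/8))]))
a=cv2.imread('pics/m7.png').astype(int);b=cv2.imread('pics/m8.png').astype(int);c=cv2.imread('pics/m6.png').astype(int)
r=(slice(50,220),slice(510,620)); l=(slice(20,130),slice(120,225))
for q in(r,l): print(abs(a[q]-b[q]).mean(),abs(c[q]-b[q]).mean())
im=cv2.imread('pics/w8.png'); ims=[cv2.resize(cv2.imread('pics/w%d.png'%k)[80:150,290:360],(260,260),interpolation=cv2.INTER_CUBIC) for k in(6,7,8)]
cv2.imwrite('pics/cmp.png',np.hstack(ims))
E
```

```text
[456.8626794  163.42872464 135.97470104]
1.6037254901960785 3.729572192513369
0.4958152958152958 2.337950937950938
```

View pics/cmp.png

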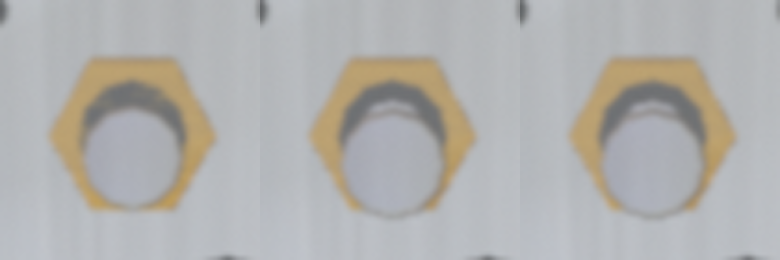

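Strokes 4 and 5 look identical, so the pin has stopped rising. The ring's bright arc shows clear of the nut. Lifting off.

Emit:
jog_arm --pt "0 0 0 0 0 -0.03 0" --pt "0 0 0 0 0 -0.03 0" --pt "0 0 0 0 0 -0.03 0" --pt "0 0 0 0 0 0 0" --pt "0 0 0 0 0 0 0" --pt "0 0 0 0 0 0 0"

```text
clock: 12.22
eef_pos: [489.4, 106.0, 247.3]
tcp_rot: [0.966, 0.26, -0.001, -0.0]
ft_force: [-0.8, 0.0, 0.1]
gripper_width: -0.1
```

```bash
python3 look.py 9; python3 - <<'E'
from h import *
im=viewer.camera('side'); cv2.imwrite('pics/c9.png',cv2.resize(im[110:260,220:420,::-1],(800,600),interpolation=cv2.INTER_CUBIC))
E
```

```text
[489.35004976 105.95510591 247.26906666] [-0.84911789  0.02873618  0.1441631 ]
```

View pics/m9.png

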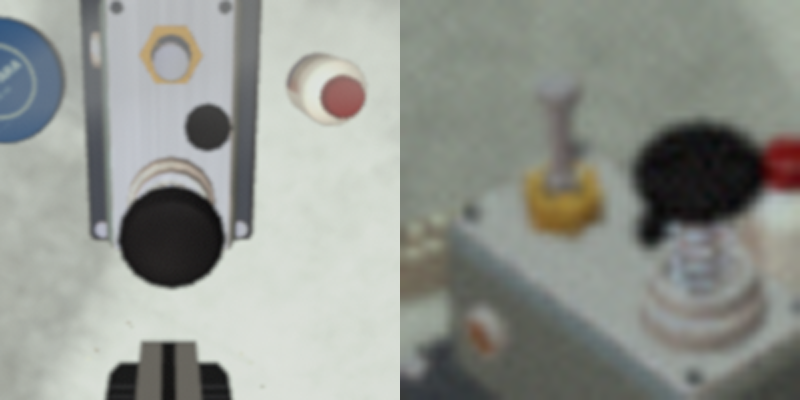

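View pics/c9.png

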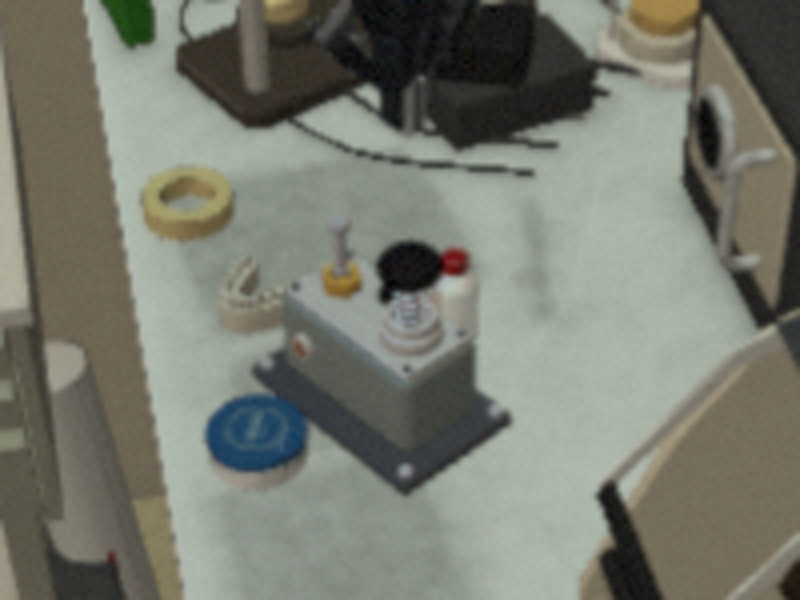

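In the last side view the pin is out, with the ring showing above the nut near (340,268). The plunger is up, and the pump and the things round it stand at the same pixels as at the start.

```bash
python3 -c "
from bench import manip
print(manip.sign_off())"
```

```text
the job is handed in; nothing more can be done
None
```

I pressed the plunger to its stop five times with the shut fingertips, at 36–42 N each time, and let it come fully up in between. I then lifted the hand about 97 mm clear of the knob and handed the job in at about 12 s on the robot's clock.

- **Pin:** it rose over the first four strokes. The fifth changed nothing in either camera view, so it is fully out. The ring's bright arc shows clear of the nut.
- **Disagreement:** measuring from both cameras put the head's top at about 136 mm, while fully out should be about 139 mm. I put this down to calibration and picking the pixel by eye, since the fifth stroke ran idle.
- **Plunger and hand:** the plunger is up, and the wrist force is under 1 N with the hand off it.
- **Surroundings:** in the last side picture the lubricator, tin, bottle, cast and tape look to be where they started. The nail brush was outside that crop, but the arm did not go near it.

The sign-off reported no verdict.

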